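Close the specimen tub once nothing stands above its rim

ROBOT

A 6-joint arm with a two-finger parallel gripper is mounted at the origin on a cart in front of the work surface, level with it; the furniture and walls round the work are solid. World frame = base frame: x ahead of the robot, y to its left, z up, the work surface at z = 0. Lengths are in m, angles in rad, forces in N, time in s.
With the tool pointing down it reaches from about 0.375 to 0.975 m from the base axis. Payload 3.8 kg.
Tool frame: the origin (TCP) lies on the centre line of the jaws, within the pads' length; the fingertips stand 25 mm ahead of it and the grasp point (between the pads) lies 6 mm ahead of it; z points along the fingers, y is the direction in which the jaws open and shut (so a half turn about z gives the same grasp; the last joint's range is limited). The gripper opens to 85 mm and grips with 20 to 120 N. Pads are 22 mm wide; open, the fingers measure 114 mm over their backs; the gripper's body (76 mm by 85 mm) begins 54 mm behind the grasp point. The pads swing forward as they close: fully open they stand 13 mm farther back than shut.
Start: joints at [1.283, 0.264, 1.604, -0, 1.274, -0.037], TCP at [0.168, 0.654, 0.221] pointing down, gripper open.
Joint ranges: [-2.63, 2.63], [-0.94, 2.18], [0.31, 2.57], [-1.31, 4.45], [0, 2.66], [-2.55, 2.55]. Speed limits (rad/s): [2.57, 2.57, 3.14, 3.14, 3.14, 3.14].

INTERFACE

Orientations are given as a rotation vector (axis times angle).
In Python, from workcell import bot gives the robot as it stands.
- The arm moves only by the tool servo_tool, never from a script. Its argument "moves" is a list of rows, each a list of 3 entries, a list of its own where there are three numbers: the closure in counts, from 0 (fully open) to 255 (shut), then the shift along the tool's x, y, z in m, then the turn about the tool's z in rad. A call has exactly 8 rows; each row shifts and turns the pose as measured when the row begins, along the tool's axes as they then stand; what a row does not reach is not made up. A row lasts 1/12 s, in which the tool goes at most 41.7 mm and 7.16 degrees, less where a joint would pass 70% of its speed; a pose out of reach is approached as far as the arm can. A call is refused whole if a number of a shift passes 0.0417 or a number of a turn 0.125, either way. A call with a gripper value outside its range is refused whole. The fingers move at their own pace and stop on an object; "newtons" is the grip in N (left out, the last holds). Time passes only in rows, so rows that do not move let the fingers close, or fill a call up. It gives the time, the measured TCP pose, the force and the opening at its end, in the units of the state.
- bot.read_state(): the state, without advancing time (a new reading comes with each control period).
- bot.read_camera(name): name is "scene" or "top"; returns a dict with "pixels" (420x560x3 uint8, red, green, blue), "depth" (420x560 float32, m along the optical axis (not along the pixel's ray), 0 where there is no reading), "intrinsics" (3x3 intrinsics, pixels), "dist" ([k1, k2, p1, p2, k3] as OpenCV has them; the pictures are not rectified), "R" (3x3) and "t" (3): a world point X has camera coordinates R X + t. Camera axes: x right, y down, z forward; pixel columns grow to the right and rows downward; lengths in m; the calibration is good to about 2 mm. A picture is of the moment at which its call begins.
- bot.finish_job(): hands the job in, once; it reports no verdict.
The state is a dict: "time": time; "q": joint angles; "joint_vel": joint speeds; "joint_torque": joint torques, N m; "tool_pos": TCP position; "tcp_rot": TCP orientation; "wrist_force": force on the tool from outside, world axes, zero at the start; "torque": the same for the moment, N m; "width": opening from 0.0 (shut) to 1.0 (fully open).
Only numpy, scipy, OpenCV 4.12 (cv2) and the standard library are available. Lean on these libraries where they do the work, as an engineer would, in place of code of your own. Each camera call takes 0.05 s, during which the arm holds its last target.

TASK

Get the open white tub on the desk ready for collection. Its lid cannot go on because one of the things inside stands taller than the rim: take that one out and stand it upright on the desk beside the tub, leaving the small carton inside. Then put the lid on the tub, handle up, so that it sits flat and fully down on the rim.

Things in the scene. Friction and masses are not known exactly. Their poses are not given: they have to be found in the camera images.
- tub: Open white rectangular plastic tub, rounded corners, 221 (x) x 144 (y) x 72 mm over the rim, in the left or right half of the desk; fixed. Origin: centre of its underside, on the desk, z up, x along its long side. Inner floor 3 mm up, inside 204 x 126 mm, rim 72 mm up. The lid seats only if nothing in it reaches above 64 mm (8 mm below the rim).
- lid: Loose white lid, 0.2 kg, flat on the desk across from the tub. Plate 242 (x) x 164 mm, 4 thick, over a 176 x 100 plug, 8 deep (13 mm play all round in the tub). Origin: centre of plug's underside, z up, x along long side. Plate top 12 mm up. Handle bar over the middle along x: 90 long, 16 wide, 18 high, centre 40 mm up. Seated: origin 64 mm above the tub's, long sides parallel (either way round).
- bottle: White round plastic bottle with a wide black screw cap (fixed to it), standing upright in one end of the tub, under 0.1 kg: diameter 50 mm up to 100 mm height, cap 45 mm, 133 mm high, top about 64 mm above the tub's rim. Origin: centre of its underside, z up. The desk midway between tub and lid, 0.52 m ahead of the robot, is clear.
- carton: Small closed box, 66 x 70 x 46 mm, lying in the other end of the tub, below the rim; it stays there. Origin: centre of its underside, z up.
There are look-alikes about, which are no part of the job. Leave any red or yellow look-alike of the bottle alone.

How it is judged:
On the way:
1. the bottle stands upright on the desk outside the tub (height (world z) of bottle below 0.02 m and angle between bottle's own z axis and vertical below 0.17 rad and horizontal distance between bottle and tub above 0.092 m and linear speed of bottle below 0.03 m/s), for 0.2 s.
At the end, for the whole second after the job is handed in: The bottle stands upright (within 10 degrees) and still on the desk outside the tub. The lid lies seated on the tub: fully down to within 3 mm, level within 2 degrees, centred within 22 mm, its long side along the tub's within about 11 degrees (either way round). The carton is still in the tub (all of step 1 and z of lid in the frame of tub between 0.058 and 0.067 m and horizontal distance between lid and tub below 0.022 m and angle between lid's own z axis and vertical below 0.035 rad and angle between the x axis of lid and the x axis of tub, either way round below 0.2 rad and linear speed of lid below 0.03 m/s and horizontal distance between carton and tub below 0.088 m and height (world z) of carton below 0.025 m); the robot touches nothing.
It also fails if it takes over 64 s, if anything falls off the work surface, if the arm or the gripper's body presses on something with over 40 N, if the wrist force passes 120 N, or if a joint passes its speed limit or range.

## Working session

There is one attempt and no reset: what is moved stays moved. The work goes in short steps, Python scripts to look and compute and a tool call to move; the robot and the scene stay as the last step left them, time stands still between calls to the robot, and variables do not carry over. Pictures are saved under pics/ and viewed, and the job is handed in when it is done.

Besides the shell and the picture viewer there is one more tool, called after "Call:" as name(argument=value, ...) on one line, values as JSON. servo_tool: Moves the arm, as the interface text tells. Its arguments: {"type":"object","properties":{"moves":{"type":"array","items":{"type":"array"}},"newtons":{"type":"number"}},"required":["moves"]}

```bash
mkdir -p pics; cat > h.py <<'E'
import numpy as np,cv2
from workcell import bot
def cap(n,f):
    c=bot.read_camera(n); np.savez(f'{n}_{f}.npz',**c)
    cv2.imwrite(f'pics/{n}_{f}.png',cv2.cvtColor(c['pixels'],cv2.COLOR_RGB2BGR)); return c
def cloud(c):
    d=c['depth'];h,w=d.shape
    u,v=np.meshgrid(np.arange(w),np.arange(h))
    p=cv2.undistortPoints(np.stack([u,v],-1).reshape(-1,1,2).astype(float),c['intrinsics'],c['dist']).reshape(h,w,2)
    P=np.dstack([p[...,0]*d,p[...,1]*d,d])
    X=(P-c['t'])@c['R']; X[d==0]=np.nan
    return X
E
python3 - <<'E'
from h import *
for n in('scene','top'): cap(n,'a')
s=bot.read_state();print(s)
E
```

```text
{'time': 0.1, 'q': array([ 1.28310516e+00,  2.64709858e-01,  1.60527075e+00,  5.13194582e-05,
        1.27368305e+00, -3.68879367e-02]), 'joint_vel': array([-0.00048373, -0.00140989, -0.00293589, -0.00137643,  0.00139108,
       -0.00160696]), 'joint_torque': array([ 2.65132825e-03, -5.16701996e+01, -3.68597567e+01, -1.01404344e-04,
        6.32130614e-03,  1.47464692e-05]), 'tool_pos': array([0.16730329, 0.65322333, 0.21944696]), 'tcp_rot': array([-0.39290445, -3.11653874,  0.00319753]), 'wrist_force': array([-0.17458082, -0.24448772,  0.38568426]), 'torque': array([ 0.01411719, -0.02719615, -0.01100937]), 'width': 1.0019957530041739}
```

```bash
ls .
```

```text
h.py
pics
scene_a.npz
top_a.npz
```

View pics/scene_a.png

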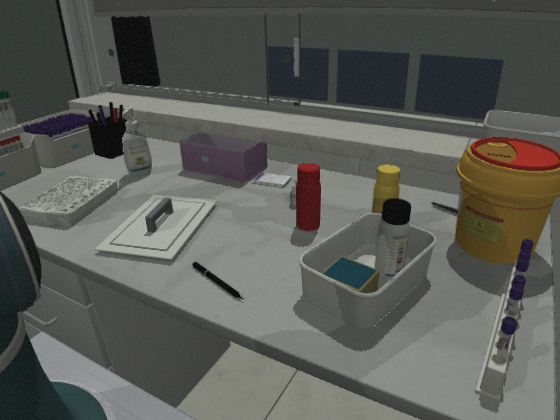

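View pics/top_a.png

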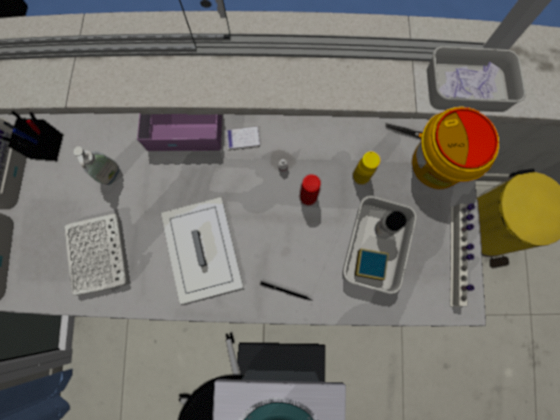

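```bash
python3 - <<'E'
from h import *
L=lambda n:dict(np.load(f'{n}_a.npz'))
c=L('top');X=cloud(c)
for u,v in [(395,220),(310,188),(367,167),(372,263),(201,248),(480,80)]: print(u,v,X[v,u].round(3))
s=L('scene');Y=cloud(s)
for (u,v) in [(396,205),(308,170),(388,170)]: print('scene',u,v,Y[v,u].round(3))
P=np.vstack([X.reshape(-1,3),Y.reshape(-1,3)]);P=P[~np.isnan(P[:,0])]
def box(P,x,y,z):
    return P[(P[:,0]>x[0])&(P[:,0]<x[1])&(P[:,1]>y[0])&(P[:,1]<y[1])&(P[:,2]>z[0])&(P[:,2]<z[1])]
np.save('P.npy',P)
im=c['pixels'][:,:,::-1]
a=cv2.resize(im[190:305,330:430],None,fx=4,fy=4);b=cv2.resize(s['pixels'][190:330,290:450,::-1],None,fx=2.5,fy=2.5)
H=max(a.shape[0],b.shape[0]);o=np.zeros((H,a.shape[1]+b.shape[1],3),np.uint8);o[:a.shape[0],:a.shape[1]]=a;o[:b.shape[0],a.shape[1]:]=b
cv2.imwrite('pics/crop.png',o)
E
```

```text
395 220 [ 0.533 -0.252  0.134]
310 188 [ 0.605 -0.058  0.131]
367 167 [ 0.66  -0.192  0.128]
372 263 [ 0.443 -0.216  0.047]
201 248 [0.471 0.204 0.042]
480 80 [ 0.869 -0.463  0.185]
scene 396 205 [ 0.528 -0.259  0.135]
scene 308 170 [ 0.6   -0.071  0.132]
scene 388 170 [ 0.67  -0.206  0.131]
```

View pics/crop.png

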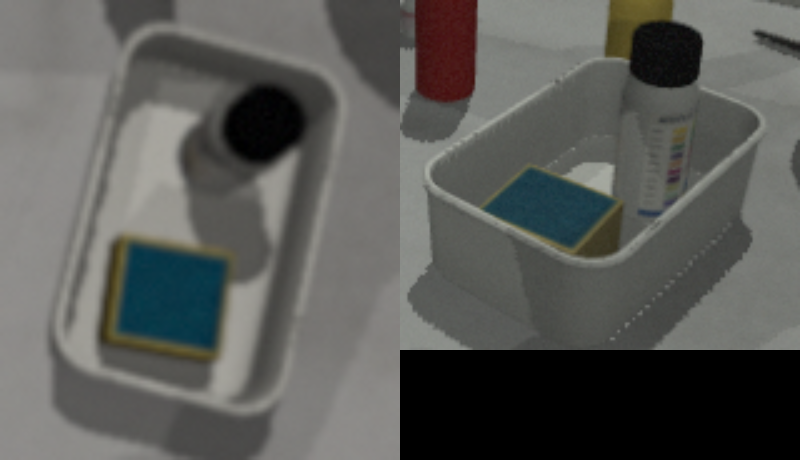

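Candidates for the bottle: black-cap white bottle (top 395,220 / scene 396,212), red look-alike (310,188), yellow look-alike (367,167). I choose the black-cap one in the white tub. The crop confirms a white body, a black cap at one end of the tub, and a blue carton at the other end. Tub candidates: (380,245), against the grey one at (475,80) up on the sill.

```bash
cat >> h.py <<'E'
def box(P,x,y,z):
    return P[(P[:,0]>x[0])&(P[:,0]<x[1])&(P[:,1]>y[0])&(P[:,1]<y[1])&(P[:,2]>z[0])&(P[:,2]<z[1])]
def rect(p):
    r=cv2.minAreaRect((p[:,:2]*1000).astype(np.float32)); return [np.round(a,1) for a in r]
E
python3 - <<'E'
from h import *
for n in('top','scene'):
    c=dict(np.load(n+'_a.npz'));X=cloud(c).reshape(-1,3);X=X[~np.isnan(X[:,0])]
    print(n)
    cap_=box(X,(.47,.6),(-.32,-.2),(.128,.14)); print('captop',len(cap_),cv2.minEnclosingCircle((cap_[:,:2]*1000).astype(np.float32)),np.median(cap_[:,2]))
    rim=box(X,(.33,.65),(-.36,-.12),(.066,.078)); print('rim',len(rim),rect(rim))
    car=box(X,(.37,.5),(-.28,-.15),(.043,.053)); print('carton',len(car),rect(car))
    lid=box(X,(.3,.62),(.05,.35),(.008,.018)); print('lid',len(lid),rect(lid),lid[:,2].mean())
    hd=box(X,(.3,.62),(.05,.35),(.044,.056)); print('handle',len(hd),rect(hd),np.median(hd[:,2]))
    d=box(X,(.45,.58),(-.1,.1),(-.02,.2)); print('desk mid',d[:,2].min(),d[:,2].max())
E
```

```text
top
captop 272 ((533.1265869140625, -255.93699645996094), 21.81211280822754) 0.13385536377830604
rim 699 [array([ 487.9, -232.6]), array([144.6, 220.8]), np.float64(75.0)]
carton 802 [array([ 435.2, -230.9]), array([115.9,  78.7]), np.float64(66.0)]
lid 5586 [array([476. , 187.7]), array([248.4, 214.8]), np.float64(17.0)] 0.012085804036318088
handle 229 [array([471.8, 211.5]), array([88. , 16.6]), np.float64(16.7)] 0.04792703057842051
desk mid -0.008359956581624058 0.004749818986456828
scene
captop 375 ((531.284912109375, -259.0728454589844), 22.69142723083496) 0.13522367110649264
rim 1470 [array([ 486.4, -236.3]), array([143.2, 222.3]), np.float64(74.9)]
carton 1706 [array([ 432.4, -221.6]), array([134.8, 103.3]), np.float64(74.7)]
lid 4105 [array([474.9, 186.1]), array([248.5, 213.9]), np.float64(16.2)] 0.01273815304023544
handle 202 [array([470.4, 208.4]), array([92.2, 17.1]), np.float64(15.6)] 0.04885160161670109
desk mid -0.002303078245434038 0.0028233956269771874
```

```bash
cat >> h.py <<'E'
from scipy.spatial.transform import Rotation as Rn
def to(x,y,z,psi=None):
    s=bot.read_state();R=Rn.from_rotvec(s['tcp_rot']).as_matrix();p=s['tool_pos']
    d=R.T@(np.array([x,y,z])-p)
    cur=np.degrees(np.arctan2(R[1,1],R[0,1]))
    print('t',round(s['time'],2),'pos',p.round(4),'psi',cur.round(2),'tilt',np.degrees(np.arccos(-R[2,2])).round(2),'w',round(s['width'],3),'F',s['wrist_force'].round(1),'q',s['q'].round(2))
    print(' shift',d.round(4),'n',np.linalg.norm(d)/.04, '' if psi is None else ('turn',np.radians(-(psi-cur)).round(3)))
E
python3 - <<'E'
from h import *
to(.45,.35,.22); to(.532,-.2575,.22)
E
```

```text
t 0.1 pos [0.1673 0.6532 0.2194] psi 75.63 tilt 0.12 w 1.002 F [-0.2 -0.2  0.4] q [ 1.28  0.26  1.61  0.    1.27 -0.04]
 shift [-3.491e-01 -2.236e-01 -1.000e-04] n 10.364064231020771 
t 0.1 pos [0.1673 0.6532 0.2194] psi 75.63 tilt 0.12 w 1.002 F [-0.2 -0.2  0.4] q [ 1.28  0.26  1.61  0.    1.27 -0.04]
 shift [-0.5793 -0.7917  0.001 ] n 24.52576423869886
```

Call:
servo_tool(moves=[[0,[-0.033,-0.021,0],0],[0,[-0.033,-0.021,0],0],[0,[-0.033,-0.021,0],0],[0,[-0.033,-0.021,0],0],[0,[-0.033,-0.021,0],0],[0,[-0.033,-0.021,0],0],[0,[-0.033,-0.021,0],0],[0,[-0.033,-0.021,0],0]], newtons=30)

```text
time: 0.77
tool_pos: [0.3815, 0.4206, 0.2131]
tcp_rot: [-0.37, -3.114, 0.01]
wrist_force: [0.4, 0.5, 0.5]
width: 0.996
```

```bash
python3 - <<'E'
from h import *
to(.532,-.2575,.22)
E
```

```text
t 0.77 pos [0.3815 0.4206 0.2131] psi 76.46 tilt 0.52 w 0.996 F [0.4 0.5 0.5] q [ 0.79  0.07  1.84  0.    1.24 -0.54]
 shift [-0.3051 -0.6241 -0.0039] n 17.366792860280313
```

Call:
servo_tool(moves=[[0,[-0.018,-0.037,-0.002],0],[0,[-0.018,-0.037,-0.002],0],[0,[-0.018,-0.037,-0.001],0],[0,[-0.018,-0.037,-0.001],0],[0,[-0.018,-0.037,-0.001],0],[0,[-0.018,-0.037,-0.001],0],[0,[-0.018,-0.037,-0.001],0],[0,[-0.018,-0.037,-0.001],0]])

```text
time: 1.43
tool_pos: [0.452, 0.0952, 0.2211]
tcp_rot: [-0.368, -3.112, 0.014]
wrist_force: [1.4, 0.0, -0.1]
width: 0.995
```

```bash
python3 - <<'E'
from h import *
to(.532,-.2575,.22,75)
E
```

```text
t 1.43 pos [0.452  0.0952 0.2211] psi 76.51 tilt 0.68 w 0.995 F [ 1.4  0.  -0.1] q [ 0.16 -0.14  2.03 -0.01  1.26 -1.17]
 shift [-0.1601 -0.3242  0.0033] n 9.040812563509448 ('turn', np.float64(0.026))
```

Call:
servo_tool(moves=[[0,[-0.018,-0.036,0],0],[0,[-0.018,-0.036,0],0],[0,[-0.018,-0.036,0],0],[0,[-0.018,-0.036,0],0.02],[0,[-0.018,-0.036,0],0],[0,[-0.018,-0.036,0],0],[0,[-0.018,-0.036,0],0],[0,[-0.018,-0.036,0],0]])

```text
time: 2.1
tool_pos: [0.5178, -0.2316, 0.2212]
tcp_rot: [-0.403, -3.107, 0.012]
wrist_force: [0.4, 0.4, 0.5]
width: 1.001
```

```bash
python3 - <<'E'
from h import *
to(.532,-.2575,.18,75)
E
```

```text
t 2.1 pos [ 0.5178 -0.2316  0.2212] psi 75.22 tilt 0.67 w 1.001 F [0.4 0.4 0.5] q [-0.46  0.06  1.83 -0.01  1.25 -1.77]
 shift [-0.0206 -0.021   0.0412] n 1.2665029722437726 ('turn', np.float64(0.004))
```

Call:
servo_tool(moves=[[0,[-0.01,-0.01,0.01],0],[0,[-0.01,-0.01,0.01],0],[0,[0,0,0.015],0],[0,[0,0,0.006],0],[0,[0,0,0],0],[0,[0,0,0],0],[0,[0,0,0],0],[0,[0,0,0],0]])

```text
time: 2.77
tool_pos: [0.5309, -0.2673, 0.1768]
tcp_rot: [-0.418, -3.103, 0.015]
wrist_force: [-0.3, 0.2, -0.3]
width: 0.999
```

```bash
python3 - <<'E'
from h import *
for n in('scene','top'): cap(n,'b')
to(.532,-.2575,.125,75)
E
```

```text
t 2.87 pos [ 0.5312 -0.2674  0.1772] psi 74.66 tilt 0.81 w 0.999 F [-0.3  0.   0.7] q [-0.5   0.15  1.82 -0.01  1.17 -1.8 ]
 shift [0.0014 0.0103 0.0521] n 1.328902645595738 ('turn', np.float64(-0.006))
```

View pics/scene_b.png

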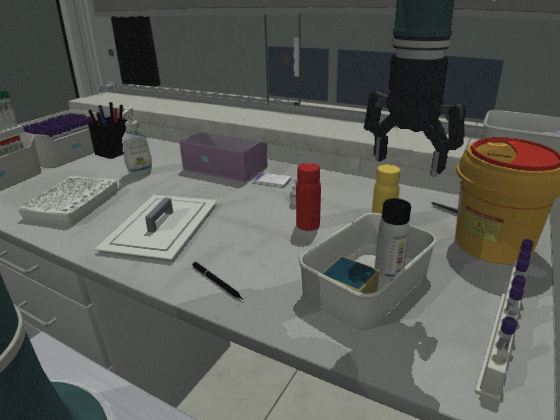

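```bash
python3 - <<'E'
from h import *
c=dict(np.load('scene_b.npz'))
s=bot.read_state();R=Rn.from_rotvec(s['tcp_rot']).as_matrix();p=s['tool_pos']
for dz in(.025,.012):
  for dy in(-.045,.045):
    X=p+R@[0,dy,dz]
    print(X.round(3),cv2.projectPoints(X.reshape(1,1,3),cv2.Rodrigues(c['R'])[0],c['t'],c['intrinsics'],c['dist'])[0].ravel())
Y=cloud(c)
for u,v in[(382,163),(435,168),(381,155),(436,160)]:print(u,v,Y[v,u])
E
```

```text
[ 0.519 -0.311  0.153] [429.60564295 203.78994193]
[ 0.543 -0.224  0.152] [378.2231709  187.27925525]
[ 0.519 -0.311  0.166] [430.80783798 195.9594433 ]
[ 0.543 -0.224  0.165] [378.88145889 179.93279844]
382 163 [ 0.91940267 -0.12740897  0.0415353 ]
435 168 [ 0.50622045 -0.31220253  0.21560254]
381 155 [ 0.53877325 -0.22483864  0.20907416]
436 160 [ 0.50731272 -0.31172286  0.22715993]
```

```bash
python3 - <<'E'
from h import *
c=dict(np.load('scene_b.npz'))
im=c['pixels'][80:240,340:480,::-1]
a=cv2.resize(im,None,fx=3.5,fy=3.5,interpolation=cv2.INTER_NEAREST)
cv2.imwrite('pics/crop2.png',cv2.convertScaleAbs(a,alpha=1.7))
Y=cloud(c)
for v in range(150,180,3): print(v,[Y[v,u].round(3).tolist() for u in (380,436)])
E
```

```text
150 [[0.535, -0.224, 0.218], [0.505, -0.31, 0.242]]
153 [[0.532, -0.225, 0.215], [0.506, -0.31, 0.238]]
156 [[0.536, -0.224, 0.208], [0.509, -0.311, 0.233]]
159 [[0.536, -0.225, 0.203], [0.507, -0.312, 0.229]]
162 [[0.807, -0.152, 0.089], [0.506, -0.312, 0.225]]
165 [[0.919, -0.123, 0.035], [0.51, -0.312, 0.219]]
168 [[0.667, -0.191, 0.133], [0.509, -0.313, 0.215]]
171 [[0.661, -0.193, 0.13], [0.51, -0.314, 0.21]]
174 [[0.662, -0.193, 0.123], [0.514, -0.314, 0.204]]
177 [[0.658, -0.195, 0.119], [0.921, -0.263, 0.029]]
```

View pics/crop2.png

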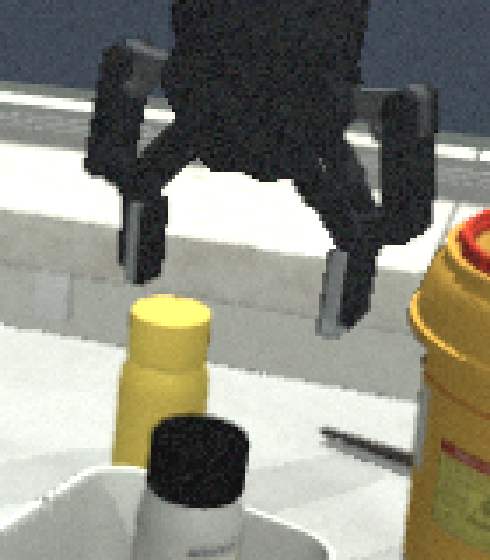

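View pics/top_b.png

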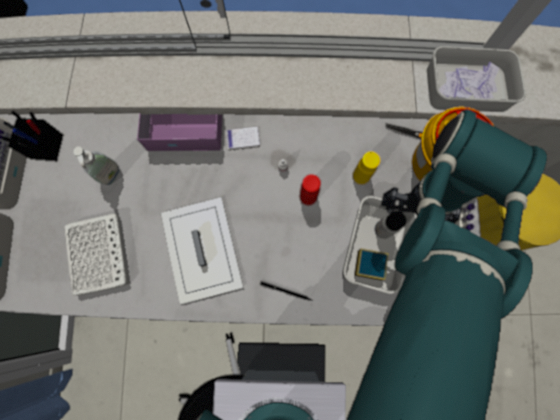

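```bash
python3 - <<'E'
from h import *
c=cap('scene','c');Y=cloud(c)
to(.532,-.2575,.125,75)
m=box(Y.reshape(-1,3),(.47,.58),(-.36,-.18),(.14,.4)); 
for a,b in((-.36,-.285),(-.25,-.18)):
  q=m[(m[:,1]>a)&(m[:,1]<b)]; print(np.sort(q[:,2])[:6].round(3))
# cross-check top cam
b=dict(np.load('top_b.npz'));X=cloud(b).reshape(-1,3);m=box(X,(.47,.58),(-.25,-.18),(.14,.4));print(np.sort(m[:,2])[:6].round(3))
E
```

```text
t 2.92 pos [ 0.5313 -0.2675  0.1773] psi 74.65 tilt 0.81 w 1.003 F [-0.  -0.2 -1. ] q [-0.5   0.15  1.82 -0.01  1.17 -1.8 ]
 shift [0.0015 0.0104 0.0522] n 1.3301674571940239 ('turn', np.float64(-0.006))
[0.201 0.202 0.202 0.202 0.202 0.202]
[0.199 0.2   0.2   0.2   0.2   0.2  ]
[0.199 0.201 0.202 0.203 0.208 0.209]
```

Both cameras put the open fingertips at z≈0.20. The reported TCP (0.177) would put them at about 0.165, so the two disagree by 35 mm. I'll descend in stages and check in pictures.

Call:
servo_tool(moves=[[0,[0.001,0.005,0],0],[0,[0,0.003,0],0],[0,[0,0,0.01],0],[0,[0,0,0.012],0],[0,[0,0,0.012],0],[0,[0,0,0.005],0],[0,[0,0,0],0],[0,[0,0,0],0]])

```text
time: 3.58
tool_pos: [0.5322, -0.2578, 0.1345]
tcp_rot: [-0.416, -3.105, 0.016]
wrist_force: [0.8, 0.4, -0.1]
width: 0.999
```

```bash
cat >> h.py <<'E'
def tips(f):
    s=bot.read_state();R=Rn.from_rotvec(s['tcp_rot']).as_matrix();p=s['tool_pos']
    c=cap('scene',f);Y=cloud(c).reshape(-1,3);Y=Y[~np.isnan(Y[:,0])]
    L=(Y-p)@R
    for sg in(-1,1):
        q=L[(abs(L[:,0])<.03)&(L[:,1]*sg>.03)&(L[:,1]*sg<.065)&(abs(L[:,2])<.06)]
        if len(q)>20:
            z=np.sort(q[:,2])[-8]; q=q[q[:,2]>z-.015]; print('finger',sg,'tip z in tool',z.round(4),'xy',np.median(q,0)[:2].round(4),'y range',np.percentile(q[:,1],[3,97]).round(4), 'x',np.percentile(q[:,0],[3,97]).round(4))
E
python3 - <<'E'
from h import *
to(.532,-.2575,.084,75); tips('d')
E
```

```text
t 3.58 pos [ 0.5322 -0.2578  0.1345] psi 74.75 tilt 0.79 w 0.999 F [ 0.8  0.4 -0.1] q [-0.49  0.18  1.87 -0.01  1.1  -1.78]
 shift [-0.0001  0.0008  0.0505] n 1.2622073115659647 ('turn', np.float64(-0.004))
finger -1 tip z in tool -0.0268 xy [ 0.008  -0.0505] y range [-0.0567 -0.0438] x [-0.0045  0.0124]
finger 1 tip z in tool -0.0257 xy [0.0057 0.0421] y range [0.0409 0.0541] x [-0.0096  0.0122]
```

View pics/scene_d.png

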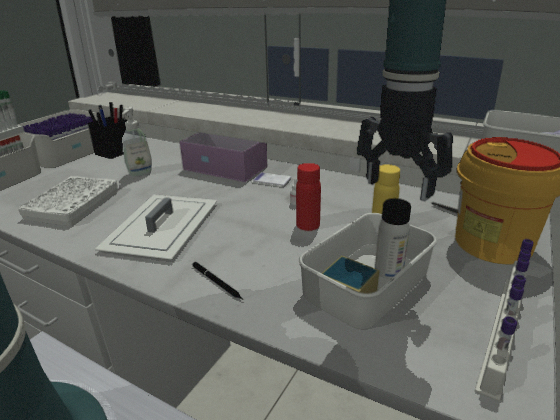

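Call:
servo_tool(moves=[[0,[0,0,0.01],0],[0,[0,0.001,0.012],0],[0,[0,0,0.01],0],[0,[0,0,0.004],0],[0,[0,0,0],0],[0,[0,0,0],0],[0,[0,0,0],0],[0,[0,0,0],0]])

```text
time: 4.3
tool_pos: [0.532, -0.2575, 0.0944]
tcp_rot: [-0.417, -3.104, 0.016]
wrist_force: [-0.5, -0.8, 0.3]
width: 1.001
```

```bash
python3 - <<'E'
from h import *
to(.532,-.2575,.086,75); tips('e')
c=dict(np.load('scene_e.npz'))
cv2.imwrite('pics/crop_e.png',cv2.convertScaleAbs(cv2.resize(c['pixels'][100:280,330:480,::-1],None,fx=3.3,fy=3.3),alpha=1.6))
E
```

```text
t 4.3 pos [ 0.532  -0.2575  0.0944] psi 74.71 tilt 0.8 w 1.001 F [-0.5 -0.8  0.3] q [-0.49  0.22  1.9  -0.02  1.02 -1.78]
 shift [-0.      0.0001  0.0084] n 0.2094603399147557 ('turn', np.float64(-0.005))
finger -1 tip z in tool 0.0591 xy [ 0.0041 -0.0574] y range [-0.0586 -0.056 ] x [-0.0277  0.0295]
finger 1 tip z in tool -0.0259 xy [0.006 0.042] y range [0.0406 0.0539] x [-0.0102  0.0116]
```

View pics/crop_e.png

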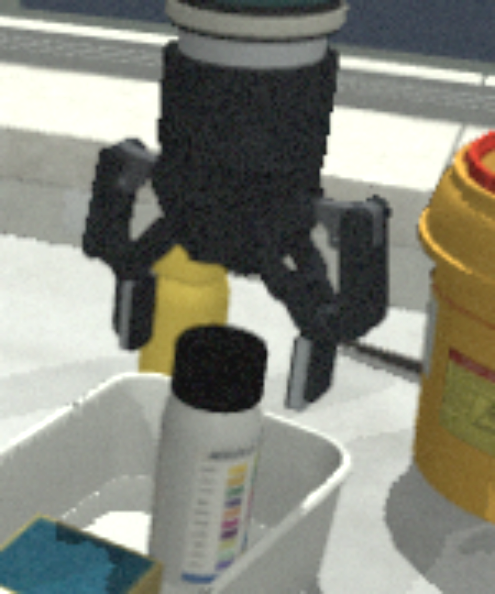

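Call:
servo_tool(moves=[[0,[0,0,0.006],0],[0,[0,0,0.006],0],[0,[0,0,0.002],0],[0,[0,0,0],0],[140,[0,0,0],0],[180,[0,0,0],0],[200,[0,0,0],0],[200,[0,0,0],0]], newtons=40)

```text
time: 5.02
tool_pos: [0.5334, -0.2586, 0.0811]
tcp_rot: [-0.417, -3.108, 0.018]
wrist_force: [0.7, -0.0, 0.3]
width: 0.531
```

Call:
servo_tool(moves=[[220,[0,0,0],0],[220,[0,0,0],0],[220,[0,0,0],0],[220,[0,0,0],0],[220,[0,0,0],0],[220,[0,0,0],0],[220,[0,0,0],0],[220,[0,0,0],0]], newtons=40)

```text
time: 5.68
tool_pos: [0.5335, -0.2585, 0.0812]
tcp_rot: [-0.417, -3.108, 0.018]
wrist_force: [-0.6, -0.1, -0.2]
width: 0.528
```

```bash
python3 - <<'E'
from h import *
to(.532,-.2575,.2,75); tips('f')
c=dict(np.load('scene_f.npz'))
cv2.imwrite('pics/crop_f.png',cv2.convertScaleAbs(cv2.resize(c['pixels'][100:280,330:480,::-1],None,fx=3.3,fy=3.3),alpha=1.6))
E
```

```text
t 5.68 pos [ 0.5335 -0.2585  0.0812] psi 74.71 tilt 0.74 w 0.528 F [-0.6 -0.1 -0.2] q [-0.49  0.23  1.91 -0.02  0.99 -1.78]
 shift [ 0.0021 -0.0009 -0.1188] n 2.9703080932611683 ('turn', np.float64(-0.005))
finger -1 tip z in tool 0.0587 xy [ 0.0036 -0.056 ] y range [-0.0574 -0.0547] x [-0.0287  0.0275]
finger 1 tip z in tool -0.0273 xy [0.0069 0.0326] y range [0.0304 0.0351] x [0.0054 0.0082]
```

View pics/crop_f.png

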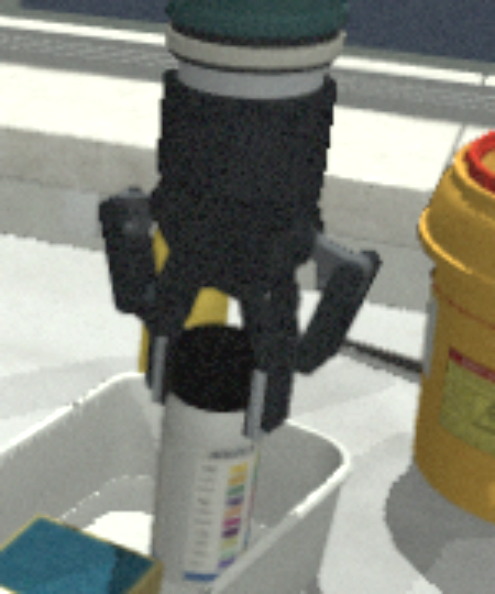

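Call:
servo_tool(moves=[[220,[0,0,-0.006],0],[220,[0,0,-0.012],0],[220,[0,0,-0.018],0],[220,[0,0,-0.02],0],[220,[0,0,-0.02],0],[220,[0,0,-0.018],0],[220,[0,0,-0.012],0],[220,[0,0,-0.006],0]])

```text
time: 6.4
tool_pos: [0.5324, -0.2561, 0.2006]
tcp_rot: [-0.417, -3.104, 0.016]
wrist_force: [0.6, 0.3, -0.7]
width: 0.53
```

```bash
python3 - <<'E'
from h import *
to(.52,-.012,.195,75);cap('scene','g')
E
```

```text
t 6.4 pos [ 0.5324 -0.2561  0.2006] psi 74.72 tilt 0.81 w 0.53 F [ 0.6  0.3 -0.7] q [-0.48  0.12  1.81 -0.01  1.22 -1.78]
 shift [0.0763 0.2323 0.0037] n 6.1127567425132066 ('turn', np.float64(-0.005))
```

View pics/scene_g.png

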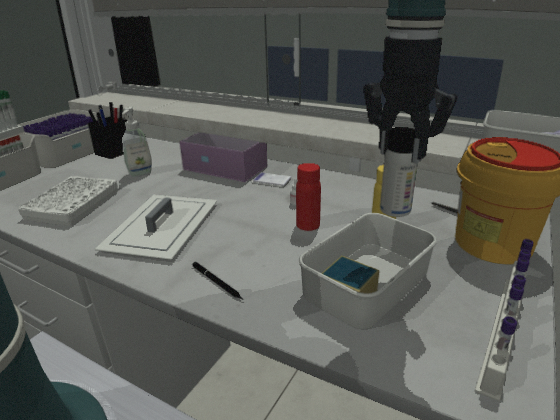

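The picture shows the bottle held upright, clear above the rim (cap at 400,140). The carton is still in the tub (350,275).

Call:
servo_tool(moves=[[220,[0.005,0.015,0],0],[220,[0.009,0.028,0],0],[220,[0.011,0.034,0],0],[220,[0.011,0.034,0],0],[220,[0.011,0.034,0],0],[220,[0.011,0.034,0],0],[220,[0.009,0.028,0],0],[220,[0.005,0.014,0],0]])

```text
time: 7.12
tool_pos: [0.5165, -0.0142, 0.1931]
tcp_rot: [-0.431, -3.095, 0.015]
wrist_force: [-0.1, -0.2, 0.1]
width: 0.528
```

Call:
servo_tool(moves=[[220,[0,0.004,0],0],[220,[0,0,0],0],[220,[0,0,0.01],0],[220,[0,0,0.018],0],[220,[0,0,0.018],0],[220,[0,0,0.01],0],[220,[0,0,0],0],[220,[0,0,0],0]])

```text
time: 7.78
tool_pos: [0.5121, -0.01, 0.1286]
tcp_rot: [-0.427, -3.088, 0.017]
wrist_force: [-0.7, 0.6, -0.9]
width: 0.528
```

```bash
python3 - <<'E'
from h import *
to(.52,-.012,.079,75);c=cap('scene','i')
Y=cloud(c).reshape(-1,3)
m=box(Y,(.46,.57),(-.06,.04),(.005,.2));print(np.sort(m[:,2])[:10].round(3),np.median(m,0))
E
```

```text
t 7.78 pos [ 0.5121 -0.01    0.1286] psi 74.28 tilt 1.53 w 0.528 F [-0.7  0.6 -0.9] q [-0.06  0.05  2.03 -0.01  1.09 -1.35]
 shift [-0.0092  0.0009  0.0494] n 1.255430823088834 ('turn', np.float64(-0.013))
[0.051 0.051 0.051 0.052 0.052 0.053 0.053 0.053 0.053 0.053] [ 0.49488927 -0.02169531  0.13933372]
```

View pics/scene_i.png

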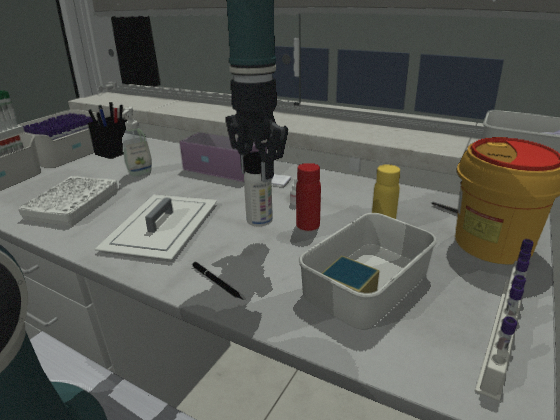

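Call:
servo_tool(moves=[[220,[-0.004,0,0.008],0],[220,[-0.004,0,0.014],0],[220,[0,0,0.012],0],[220,[0,0,0.007],0],[220,[0,0,0.003],0],[220,[0,0,0],0],[220,[0,0,0],0],[220,[0,0,0],0]])

```text
time: 8.5
tool_pos: [0.5231, -0.0144, 0.0849]
tcp_rot: [-0.431, -3.094, 0.017]
wrist_force: [-0.1, -0.4, -1.0]
width: 0.527
```

```bash
python3 - <<'E'
from h import *
to(.52,-.012,.079,75);c=cap('scene','j')
Y=cloud(c).reshape(-1,3)
m=box(Y,(.46,.57),(-.06,.04),(.003,.2));print(np.sort(m[:,2])[:30:3].round(4))
E
```

```text
t 8.5 pos [ 0.5231 -0.0144  0.0849] psi 74.15 tilt 1.16 w 0.527 F [-0.1 -0.4 -1. ] q [-0.07  0.12  2.04 -0.01  1.   -1.36]
 shift [0.0035 0.0016 0.006 ] n 0.1779623324544625 ('turn', np.float64(-0.015))
[0.0074 0.0085 0.0087 0.0089 0.0093 0.01   0.0104 0.0109 0.0113 0.0115]
```

Call:
servo_tool(moves=[[220,[0,0,0.003],0],[220,[0,0,0.002],0],[220,[0,0,0.001],0],[220,[0,0,0.001],0],[220,[0,0,0],0],[220,[0,0,0],0],[220,[0,0,0],0],[220,[0,0,0],0]])

```text
time: 9.22
tool_pos: [0.5245, -0.0143, 0.0794]
tcp_rot: [-0.431, -3.098, 0.016]
wrist_force: [0.9, 0.4, 0.4]
width: 0.529
```

```bash
python3 - <<'E'
from h import *
to(.52,-.012,.079,75);c=cap('scene','k')
Y=cloud(c).reshape(-1,3)
m=box(Y,(.46,.57),(-.06,.04),(.003,.2));print(np.sort(m[:,2])[:30:3].round(4))
cv2.imwrite('pics/crop_k.png',cv2.convertScaleAbs(cv2.resize(c['pixels'][80:260,190:340,::-1],None,fx=3.3,fy=3.3),alpha=1.6))
E
```

```text
t 9.22 pos [ 0.5245 -0.0143  0.0794] psi 74.18 tilt 0.96 w 0.529 F [0.9 0.4 0.4] q [-0.07  0.12  2.05 -0.01  0.98 -1.36]
 shift [0.0049 0.001  0.0004] n 0.12614128737369773 ('turn', np.float64(-0.014))
[0.0033 0.0039 0.0042 0.0047 0.0049 0.0052 0.0057 0.006  0.0062 0.0066]
```

View pics/crop_k.png

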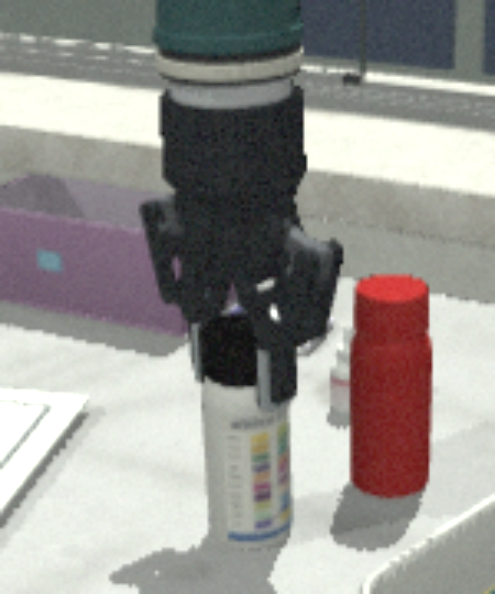

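Call:
servo_tool(moves=[[220,[0,0,0.001],0],[220,[0,0,0.001],0],[220,[0,0,0.001],0],[220,[0,0,0],0],[220,[0,0,0],0],[220,[0,0,0],0],[220,[0,0,0],0],[220,[0,0,0],0]])

```text
time: 9.93
tool_pos: [0.5263, -0.0147, 0.0781]
tcp_rot: [-0.431, -3.102, 0.016]
wrist_force: [-0.1, -0.2, 0.9]
width: 0.532
```

Call:
servo_tool(moves=[[110,[0,0,0],0],[90,[0,0,0],0],[70,[0,0,0],0],[50,[0,0,0],0],[20,[0,0,0],0],[0,[0,0,0],0],[0,[0,0,0],0],[0,[0,0,0],0]])

```text
time: 10.6
tool_pos: [0.5256, -0.0146, 0.0774]
tcp_rot: [-0.431, -3.101, 0.016]
wrist_force: [1.1, 0.1, 0.5]
width: 1.0
```

```bash
python3 - <<'E'
from h import *
to(.52,-.012,.2,75);c=cap('scene','l');tips('m')
cv2.imwrite('pics/crop_l.png',cv2.convertScaleAbs(cv2.resize(c['pixels'][80:260,190:340,::-1],None,fx=3.3,fy=3.3),alpha=1.6))
E
```

```text
t 10.6 pos [ 0.5256 -0.0146  0.0774] psi 74.17 tilt 0.87 w 1.0 F [1.1 0.1 0.5] q [-0.07  0.13  2.05 -0.01  0.98 -1.36]
 shift [ 0.0072 -0.0005 -0.1226] n 3.069585977559542 ('turn', np.float64(-0.014))
finger -1 tip z in tool -0.0262 xy [ 0.0068 -0.0513] y range [-0.0575 -0.0442] x [-0.0063  0.0122]
finger 1 tip z in tool -0.0264 xy [0.0035 0.0424] y range [0.0404 0.0511] x [-0.0079  0.0118]
```

View pics/crop_l.png

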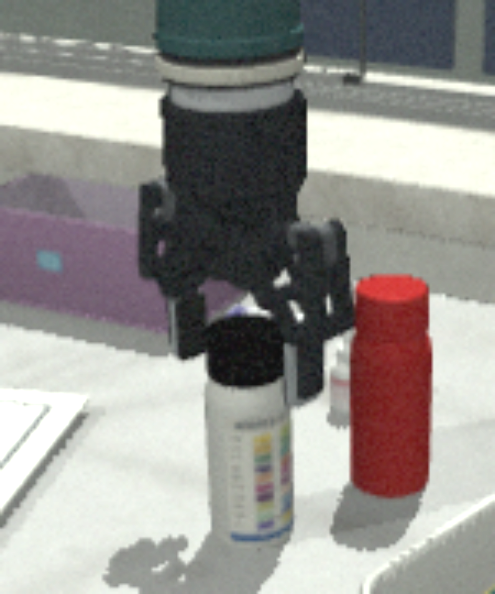

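The bottle stands upright and the fingers are clear on both sides. I'll go straight up.

Call:
servo_tool(moves=[[0,[0,0,-0.006],0],[0,[0,0,-0.014],0],[0,[0,0,-0.02],0],[0,[0,0,-0.02],0],[0,[0,0,-0.02],0],[0,[0,0,-0.02],0],[0,[0,0,-0.012],0],[0,[0,0,0],0]])

```text
time: 11.37
tool_pos: [0.5254, -0.0134, 0.1952]
tcp_rot: [-0.431, -3.097, 0.017]
wrist_force: [0.7, -0.6, -0.2]
width: 1.002
```

```bash
python3 - <<'E'
from h import *
to(.471,.21,.2,106.2)
c=cap('scene','n');Y=cloud(c).reshape(-1,3)
m=box(Y,(.46,.58),(-.07,.05),(.12,.14));print(cv2.minEnclosingCircle((m[:,:2]*1000).astype(np.float32)),np.median(m[:,2]))
E
```

```text
t 11.37 pos [ 0.5254 -0.0134  0.1952] psi 74.17 tilt 1.05 w 1.002 F [ 0.7 -0.6 -0.2] q [-0.07  0.01  1.94 -0.01  1.21 -1.36]
 shift [ 0.1133  0.2001 -0.0057] n 5.7499829049416675 ('turn', np.float64(-0.559))
((524.3460083007812, -16.670927047729492), 23.16362953186035) 0.1318147929794524
```

View pics/scene_n.png

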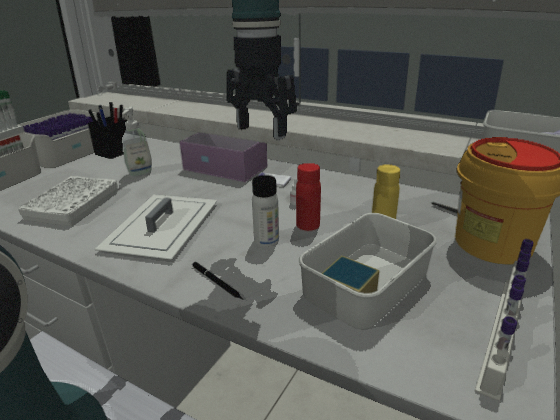

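Call:
servo_tool(moves=[[0,[0.007,0.028,0],-0.07],[0,[0.007,0.028,0],-0.07],[0,[0.007,0.028,0],-0.07],[0,[0.007,0.028,0],-0.07],[0,[0.007,0.028,0],-0.07],[0,[0.007,0.028,0],-0.07],[0,[0.007,0.028,0],-0.07],[0,[0.007,0.02,0],-0.07]])

```text
time: 12.08
tool_pos: [0.4733, 0.204, 0.185]
tcp_rot: [0.464, -3.08, 0.013]
wrist_force: [-0.1, 0.0, -1.0]
width: 1.002
```

```bash
python3 - <<'E'
from h import *
to(.471,.21,.1,106.2)
E
```

```text
t 12.08 pos [0.4733 0.204  0.185 ] psi 107.13 tilt 1.6 w 1.002 F [-0.1  0.  -1. ] q [ 0.36  0.01  1.96 -0.    1.2  -1.51]
 shift [-0.0019  0.0068  0.085 ] n 2.132210016260504 ('turn', np.float64(0.016))
```

Call:
servo_tool(moves=[[0,[0,0.004,0.015],0],[0,[0,0.002,0.02],0],[0,[0,0,0.025],0],[0,[0,0,0.025],0],[0,[0,0,0.02],0],[0,[0,0,0.01],0.008],[0,[0,0,0],0],[0,[0,0,0],0]])

```text
time: 12.75
tool_pos: [0.4594, 0.2126, 0.0585]
tcp_rot: [0.468, -3.069, 0.014]
wrist_force: [-0.2, 0.3, 0.5]
width: 0.998
```

```bash
python3 - <<'E'
from h import *
to(.471,.21,.008,106.2);tips('o')
c=cap('top','o');X=cloud(c).reshape(-1,3)
h_=box(X,(.3,.62),(.05,.35),(.044,.056)); print(len(h_),rect(h_))
c=dict(np.load('scene_o.npz'));Y=cloud(c).reshape(-1,3)
h_=box(Y,(.3,.62),(.05,.35),(.044,.056)); print(len(h_),rect(h_))
E
```

```text
t 12.75 pos [0.4594 0.2126 0.0585] psi 107.35 tilt 2.19 w 0.998 F [-0.2  0.3  0.5] q [ 0.38  0.13  2.08 -0.    0.96 -1.49]
 shift [-0.0122 -0.0058  0.0501] n 1.2968846015153381 ('turn', np.float64(0.02))
finger -1 tip z in tool 0.0474 xy [ 0.0004 -0.0473] y range [-0.0638 -0.0309] x [-0.0283  0.0276]
finger 1 tip z in tool 0.0478 xy [0.0031 0.0474] y range [0.0307 0.0634] x [-0.0264  0.0281]
117 [array([471.6, 211.3]), array([87.2, 15.9]), np.float64(16.2)]
201 [array([468.9, 208.4]), array([90.3, 17.8]), np.float64(15.9)]
```

View pics/scene_o.png

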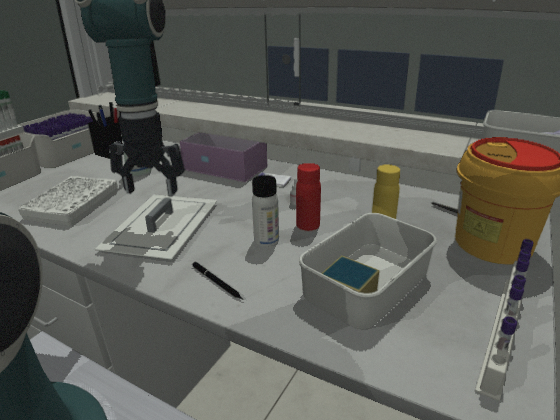

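Call:
servo_tool(moves=[[0,[-0.005,-0.001,0.004],0.01],[0,[-0.005,-0.001,0.008],0.01],[0,[-0.002,0,0.008],0],[0,[0,0,0.004],0],[0,[0,0,0],0],[0,[0,0,0],0],[0,[0,0,0],0],[0,[0,0,0],0]])

```text
time: 13.52
tool_pos: [0.4783, 0.2158, 0.0379]
tcp_rot: [0.434, -3.087, 0.01]
wrist_force: [-0.2, -0.0, 0.1]
width: 1.002
```

```bash
sed -i 's/abs(L\[:,2\])<.06/(L[:,2]>-.06)\&(Y[:,2]>.02)/' h.py; python3 - <<'E'
from h import *
to(.4705,.21,.008,106.2);tips('p')
c=dict(np.load('scene_p.npz'))
cv2.imwrite('pics/crop_p.png',cv2.convertScaleAbs(cv2.resize(c['pixels'][110:270,80:240,::-1],None,fx=3.5,fy=3.5),alpha=1.6))
E
```

```text
t 13.52 pos [0.4783 0.2158 0.0379] psi 106.02 tilt 1.46 w 1.002 F [-0.2 -0.   0.1] q [ 0.38  0.19  2.07 -0.    0.91 -1.47]
 shift [ 0.0084 -0.0034  0.0301] n 0.7853907284214504 ('turn', np.float64(-0.003))
finger -1 tip z in tool -0.0272 xy [ 0.0076 -0.0498] y range [-0.0562 -0.0443] x [-0.0037  0.013 ]
finger 1 tip z in tool -0.0274 xy [0.0059 0.0433] y range [0.0412 0.0547] x [-0.0095  0.0126]
```

View pics/crop_p.png

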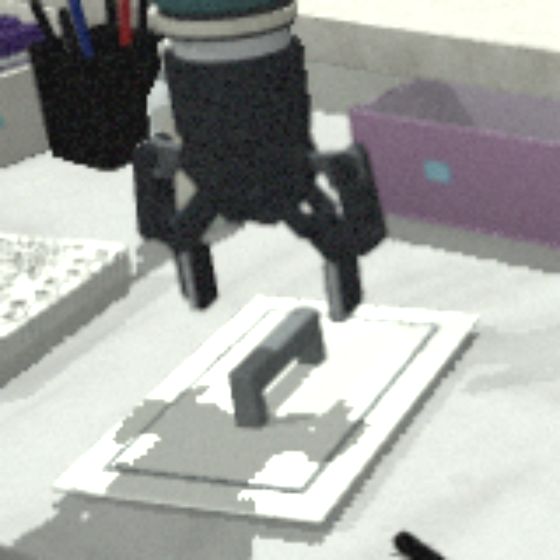

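Call:
servo_tool(moves=[[0,[0.003,-0.002,0.004],0],[0,[0.002,-0.001,0.008],0],[0,[0.001,0,0.008],0],[0,[0,0,0.006],0],[0,[0,0,0.003],0],[0,[0,0,0],0],[0,[0,0,0],0],[0,[0,0,0],0]])

```text
time: 14.23
tool_pos: [0.4709, 0.2101, 0.0054]
tcp_rot: [0.434, -3.085, 0.011]
wrist_force: [-0.0, -1.0, 0.1]
width: 0.998
```

```bash
python3 - <<'E'
from h import *
to(.4705,.21,.008,106.2);tips('q')
c=dict(np.load('scene_q.npz'))
cv2.imwrite('pics/crop_q.png',cv2.convertScaleAbs(cv2.resize(c['pixels'][110:270,80:240,::-1],None,fx=3.5,fy=3.5),alpha=1.6))
E
```

```text
t 14.23 pos [0.4709 0.2101 0.0054] psi 106.03 tilt 1.55 w 0.998 F [-0.  -1.   0.1] q [ 0.37  0.22  2.1  -0.    0.85 -1.48]
 shift [ 0.0004  0.     -0.0026] n 0.06629371879943767 ('turn', np.float64(-0.003))
finger -1 tip z in tool -0.0281 xy [ 0.0081 -0.0492] y range [-0.0563 -0.0433] x [-0.004   0.0128]
finger 1 tip z in tool -0.0275 xy [0.0067 0.0433] y range [0.0414 0.0551] x [-0.0088  0.0129]
```

View pics/crop_q.png

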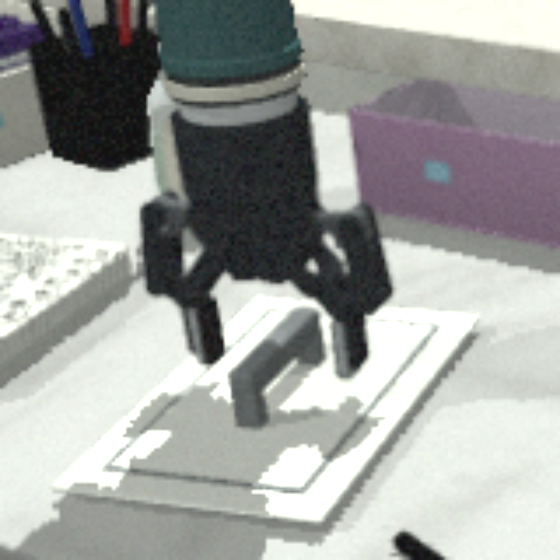

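Call:
servo_tool(moves=[[120,[0,0,0],0],[180,[0,0,0],0],[220,[0,0,0],0],[255,[0,0,0],0],[255,[0,0,0],0],[255,[0,0,0],0],[255,[0,0,0],0],[255,[0,0,0],0]], newtons=70)

```text
time: 14.95
tool_pos: [0.4725, 0.2108, 0.0071]
tcp_rot: [0.435, -3.088, 0.01]
wrist_force: [-0.8, 0.1, -0.7]
width: 0.177
```

Call:
servo_tool(moves=[[255,[0,0,0],0],[255,[0,0,0],0],[255,[0,0,-0.003],0],[255,[0,0,-0.006],0],[255,[0,0,-0.008],0],[255,[0,0,-0.006],0],[255,[0,0,-0.003],0],[255,[0,0,0],0]])

```text
time: 15.62
tool_pos: [0.4718, 0.2106, 0.0347]
tcp_rot: [0.435, -3.086, 0.011]
wrist_force: [0.1, 0.2, -1.9]
width: 0.178
```

```bash
python3 - <<'E'
from h import *
to(.4705,.21,.19,106.2);c=cap('scene','r')
cv2.imwrite('pics/crop_r.png',cv2.convertScaleAbs(cv2.resize(c['pixels'][110:270,80:240,::-1],None,fx=3.5,fy=3.5),alpha=1.6))
E
```

```text
t 15.62 pos [0.4718 0.2106 0.0347] psi 106.04 tilt 1.51 w 0.178 F [ 0.1  0.2 -1.9] q [ 0.37  0.18  2.09 -0.    0.9  -1.48]
 shift [ 0.0054 -0.0007 -0.1552] n 3.8825025004558475 ('turn', np.float64(-0.003))
```

View pics/crop_r.png

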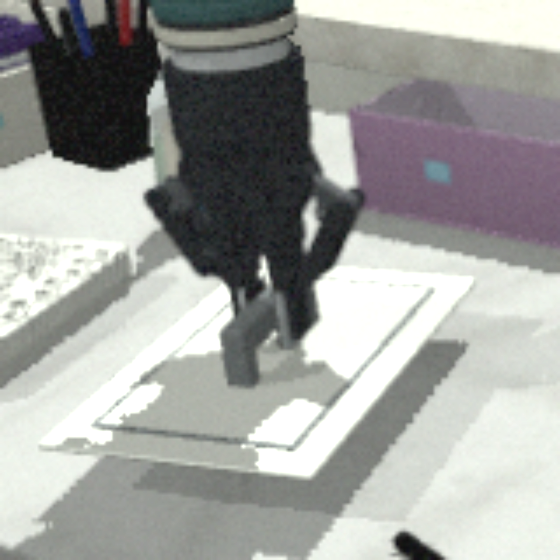

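Call:
servo_tool(moves=[[255,[0,0,-0.008],0],[255,[0,0,-0.016],0],[255,[0,0,-0.024],0],[255,[0,0,-0.028],0],[255,[0,0,-0.028],0],[255,[0,0,-0.026],0],[255,[0,0,-0.018],0],[255,[0,0,-0.008],0]])

```text
time: 16.33
tool_pos: [0.4709, 0.2103, 0.1949]
tcp_rot: [0.433, -3.074, 0.015]
wrist_force: [0.7, -0.5, -1.2]
width: 0.18
```

```bash
python3 - <<'E'
from h import *
to(.487,-.2345,.2,75);c=cap('scene','s')
E
```

```text
t 16.33 pos [0.4709 0.2103 0.1949] psi 106.04 tilt 2.21 w 0.18 F [ 0.7 -0.5 -1.2] q [ 0.37  0.01  1.94 -0.    1.23 -1.48]
 shift [ 0.1074 -0.432   0.0009] n 11.129185843379744 ('turn', np.float64(0.542))
```

View pics/scene_s.png

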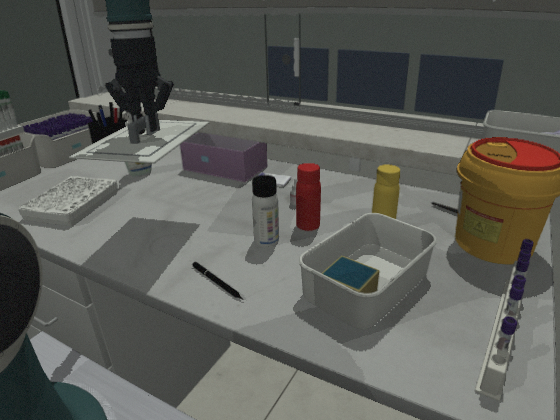

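Call:
servo_tool(moves=[[255,[0,-0.012,0],0.02],[255,[0,-0.022,-0.001],0.035],[255,[0,-0.028,-0.001],0.035],[255,[0,-0.028,-0.001],0.035],[255,[0,-0.028,-0.001],0.035],[255,[0,-0.028,-0.001],0.035],[255,[0,-0.028,-0.001],0.035],[255,[0,-0.028,-0.001],0.035]])

```text
time: 17.05
tool_pos: [0.4979, 0.0047, 0.1944]
tcp_rot: [0.013, -3.093, 0.023]
wrist_force: [0.6, -0.7, -2.0]
width: 0.177
```

```bash
python3 - <<'E'
from h import *
to(.487,-.2345,.2,75)
E
```

```text
t 17.05 pos [0.4979 0.0047 0.1944] psi 90.49 tilt 2.88 w 0.177 F [ 0.6 -0.7 -2. ] q [-0.03 -0.02  1.97 -0.02  1.24 -1.6 ]
 shift [ 0.013  -0.2391 -0.0015] n 5.987157941628942 ('turn', np.float64(0.27))
```

Call:
servo_tool(moves=[[255,[-0.003,-0.03,-0.001],0.035],[255,[-0.003,-0.032,-0.001],0.035],[255,[-0.003,-0.032,-0.001],0.035],[255,[-0.003,-0.032,-0.001],0.035],[255,[-0.003,-0.032,-0.001],0.035],[255,[-0.003,-0.03,-0.001],0.035],[255,[-0.002,-0.025,0],0.035],[255,[0,-0.015,0],0.02]])

```text
time: 17.72
tool_pos: [0.4803, -0.2395, 0.1878]
tcp_rot: [-0.428, -3.041, 0.032]
wrist_force: [0.7, 0.2, -2.8]
width: 0.175
```

Call:
servo_tool(moves=[[255,[0,0,0],0],[255,[0,0,0],0],[255,[0,0,0],0],[255,[0,0,0],0],[255,[0,0,0],0],[255,[0,0,0],0],[255,[0,0,0],0],[255,[0,0,0],0]])

```text
time: 18.38
tool_pos: [0.4748, -0.239, 0.1802]
tcp_rot: [-0.43, -3.028, 0.025]
wrist_force: [-0.7, 0.6, -1.3]
width: 0.172
```

```bash
python3 - <<'E'
from h import *
to(.487,-.2345,.12,75);c=cap('scene','t')
E
```

```text
t 18.38 pos [ 0.4748 -0.239   0.1802] psi 73.88 tilt 4.85 w 0.172 F [-0.7  0.6 -1.3] q [-0.48  0.07  1.9  -0.05  1.24 -1.76]
 shift [-0.0153  0.0094  0.0589] n 1.5401374751886752 ('turn', np.float64(-0.019))
```

View pics/scene_t.png

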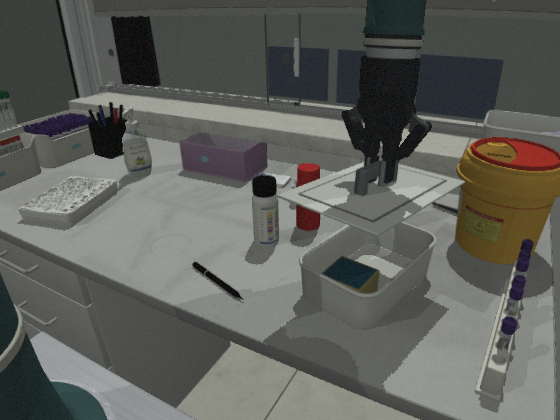

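```bash
cat >> h.py <<'E'
def lidplane(f,new=True):
    s=bot.read_state();R=Rn.from_rotvec(s['tcp_rot']).as_matrix();p=s['tool_pos']
    for n in ('scene','top'):
        c=cap(n,f) ;Y=cloud(c).reshape(-1,3);Y=Y[~np.isnan(Y[:,0])]
        L=(Y-p)@R
        # tool frame; plate top is ~ .0055 below..: lid origin at tool z ~ +.0065, plate top -.0055
        q=Y[(abs(L[:,0])<.14)&(abs(L[:,1])<.1)&(abs(L[:,2]+.0055)<.02)&~((abs(L[:,1])<.03)&(abs(L[:,0])<.06))]
        if len(q)<200: print(n,'few',len(q)); continue
        for _ in range(4):
            m=q.mean(0);nv=np.linalg.svd(q-m,full_matrices=False)[2][2];nv*=np.sign(nv[2]);e=(q-m)@nv;q=q[abs(e)<max(.003,2*e.std())]
        print(n,len(q),'normal',nv.round(3),'tilt',np.degrees(np.arccos(nv[2])).round(2),'z at tcp',(m[2]-(nv[:2]@(p[:2]-m[:2]))/nv[2]).round(4),'tool z',(-R[:,2]).round(3),'rect',rect(q),'std',e.std().round(4))
E
python3 - <<'E'
from h import *
lidplane('u'); to(.487,-.2345,.12,75)
E
```

```text
scene 5670 normal [0.061 0.007 0.998] tilt 3.51 z at tcp 0.1859 tool z [0.084 0.005 0.996] rect [array([ 471. , -239.2]), array([164.6, 241.6]), np.float64(74.0)] std 0.001
top 3084 normal [0.065 0.015 0.998] tilt 3.82 z at tcp 0.185 tool z [0.084 0.005 0.996] rect [array([ 473.8, -236. ]), array([163.4, 241.3]), np.float64(73.6)] std 0.0014
t 18.53 pos [ 0.4748 -0.2393  0.1804] psi 73.86 tilt 4.83 w 0.175 F [-0.2 -0.3 -1.8] q [-0.48  0.07  1.9  -0.05  1.24 -1.76]
 shift [-0.0151  0.0097  0.0591] n 1.544505016987723 ('turn', np.float64(-0.02))
```

Call:
servo_tool(moves=[[255,[-0.008,0.004,0.004],-0.01],[255,[-0.006,0.004,0.008],-0.01],[255,[-0.003,0.002,0.012],0],[255,[0,0,0.012],0],[255,[0,0,0.012],0],[255,[0,0,0.006],0],[255,[0,0,0.002],0],[255,[0,0,0],0]])

```text
time: 19.2
tool_pos: [0.4906, -0.2331, 0.1148]
tcp_rot: [-0.395, -3.031, 0.023]
wrist_force: [-0.3, -0.5, -2.3]
width: 0.178
```

```bash
python3 - <<'E'
from h import *
lidplane('v'); to(.487,-.2345,.072,75)
E
```

```text
scene 5823 normal [0.06  0.005 0.998] tilt 3.42 z at tcp 0.1206 tool z [0.086 0.004 0.996] rect [array([ 487.7, -233.8]), array([165.4, 242.8]), np.float64(75.3)] std 0.0009
top 2468 normal [0.07  0.027 0.997] tilt 4.29 z at tcp 0.1205 tool z [0.086 0.004 0.996] rect [array([ 500.2, -190.9]), array([ 84.3, 240.5]), np.float64(74.6)] std 0.0014
t 19.3 pos [ 0.4911 -0.2334  0.1158] psi 75.19 tilt 4.89 w 0.181 F [-0.7 -0.4 -1.6] q [-0.46  0.16  1.94 -0.05  1.12 -1.75]
 shift [ 0.0001 -0.001   0.044 ] n 1.1010810096427763 ('turn', np.float64(0.003))
```

View pics/scene_v.png

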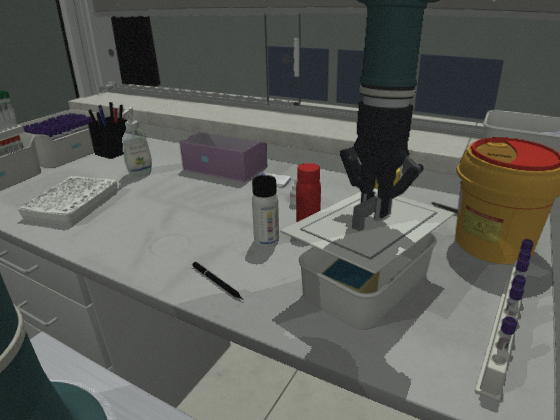

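Call:
servo_tool(moves=[[255,[0,-0.001,0.005],0],[255,[0,0,0.008],0],[255,[0,0,0.008],0],[255,[0,0,0.006],0],[255,[0,0,0.004],0],[255,[0,0,0.002],0],[255,[0,0,0],0],[255,[0,0,0],0]])

```text
time: 19.97
tool_pos: [0.4892, -0.2358, 0.0817]
tcp_rot: [-0.397, -3.036, 0.026]
wrist_force: [0.0, -0.1, -1.5]
width: 0.179
```

```bash
python3 - <<'E'
from h import *
lidplane('w'); to(.489,-.2345,.072,75)
E
```

```text
scene 6123 normal [0.054 0.005 0.999] tilt 3.09 z at tcp 0.0874 tool z [0.081 0.007 0.997] rect [array([ 486.7, -236.5]), array([165.3, 246.1]), np.float64(75.1)] std 0.001
top 2268 normal [0.063 0.027 0.998] tilt 3.91 z at tcp 0.087 tool z [0.081 0.007 0.997] rect [array([ 498.6, -194.1]), array([ 84.8, 240.3]), np.float64(75.1)] std 0.0014
t 20.07 pos [ 0.4894 -0.2359  0.082 ] psi 75.16 tilt 4.64 w 0.175 F [-1.  -1.2 -2.1] q [-0.47  0.19  1.97 -0.05  1.05 -1.75]
 shift [0.     0.0015 0.01  ] n 0.25172043068925853 ('turn', np.float64(0.003))
```

Call:
servo_tool(moves=[[255,[0,0.001,0.002],0],[255,[0,0,0.002],0],[255,[0,0,0.002],0],[255,[0,0,0.001],0],[255,[0,0,0.001],0],[255,[0,0,0],0],[255,[0,0,0],0],[255,[0,0,0],0]])

```text
time: 20.73
tool_pos: [0.4907, -0.2358, 0.0768]
tcp_rot: [-0.397, -3.041, 0.029]
wrist_force: [-1.2, -0.2, -0.4]
width: 0.175
```

```bash
python3 - <<'E'
from h import *
lidplane('x'); to(.489,-.2345,.07,75)
c=dict(np.load('scene_x.npz'))
cv2.imwrite('pics/crop_x.png',cv2.convertScaleAbs(cv2.resize(c['pixels'][150:330,270:470,::-1],None,fx=3.3,fy=3.3),alpha=1.5))
E
```

```text
scene 6199 normal [0.044 0.005 0.999] tilt 2.54 z at tcp 0.0825 tool z [0.077 0.009 0.997] rect [array([ 487.5, -236.1]), array([165.4, 243.1]), np.float64(75.3)] std 0.001
top 2244 normal [0.052 0.026 0.998] tilt 3.35 z at tcp 0.082 tool z [0.077 0.009 0.997] rect [array([ 500.3, -193.1]), array([ 83.4, 240.6]), np.float64(75.6)] std 0.0014
t 20.83 pos [ 0.4907 -0.2358  0.0767] psi 75.19 tilt 4.44 w 0.181 F [-0.6 -0.   0. ] q [-0.47  0.2   1.97 -0.05  1.04 -1.75]
 shift [0.0015 0.001  0.0068] n 0.17517625775232032 ('turn', np.float64(0.003))
```

View pics/crop_x.png

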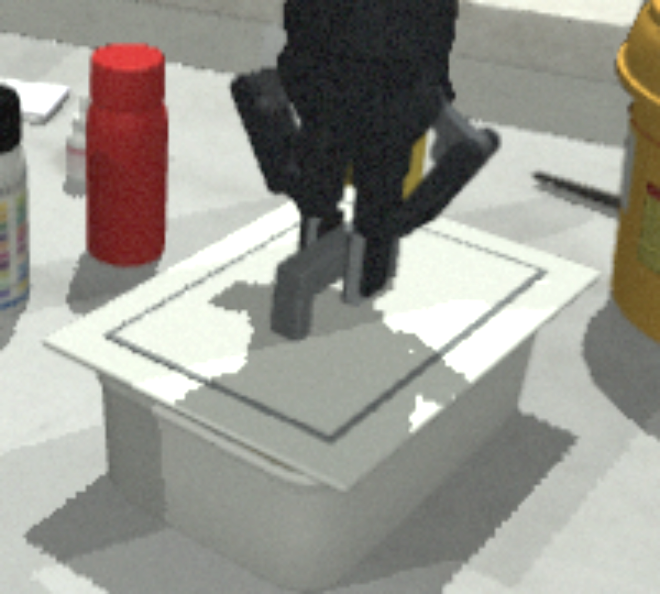

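The far end has touched (the plate tilt is falling as the lid pivots in the grip) and the near end is slightly high. I'll keep going down gently.

Call:
servo_tool(moves=[[255,[0.001,0.001,0.002],0],[255,[0,0,0.002],0],[255,[0,0,0.002],0],[255,[0,0,0.001],0],[255,[0,0,0.001],0],[255,[0,0,0],0],[255,[0,0,0],0],[255,[0,0,0],0]])

```text
time: 21.5
tool_pos: [0.4904, -0.2362, 0.0733]
tcp_rot: [-0.397, -3.044, 0.033]
wrist_force: [-2.5, 1.1, 2.7]
width: 0.174
```

```bash
python3 - <<'E'
from h import *
lidplane('y'); to(.489,-.2345,.07,75)
E
```

```text
scene 6452 normal [0.014 0.003 1.   ] tilt 0.81 z at tcp 0.079 tool z [0.074 0.012 0.997] rect [array([ 488.3, -236.4]), array([166. , 243.4]), np.float64(75.5)] std 0.001
top 2222 normal [0.022 0.026 0.999] tilt 1.98 z at tcp 0.0787 tool z [0.074 0.012 0.997] rect [array([ 500.7, -193.2]), array([ 83.8, 241.1]), np.float64(75.8)] std 0.0014
t 21.6 pos [ 0.4903 -0.2363  0.0732] psi 75.19 tilt 4.28 w 0.175 F [-3.   1.7  2.2] q [-0.47  0.2   1.98 -0.05  1.03 -1.75]
 shift [0.0015 0.0015 0.0032] n 0.09653151684043453 ('turn', np.float64(0.003))
```

Call:
servo_tool(moves=[[255,[0.001,0,0.002],0],[255,[0,0,0.002],0],[255,[0,0,0.001],0],[200,[0,0,0],0],[180,[0,0,0],0],[120,[0,0,0],0],[0,[0,0,0],0],[0,[0,0,0],0]])

```text
time: 22.27
tool_pos: [0.4905, -0.2372, 0.0697]
tcp_rot: [-0.4, -3.047, 0.035]
wrist_force: [-0.3, 0.8, 0.9]
width: 0.709
```

```bash
python3 - <<'E'
from h import *
lidplane('z'); to(.489,-.2345,.2,75)
c=dict(np.load('scene_z.npz'))
cv2.imwrite('pics/crop_z.png',cv2.convertScaleAbs(cv2.resize(c['pixels'][150:330,270:470,::-1],None,fx=3.3,fy=3.3),alpha=1.5))
E
```

```text
scene 6517 normal [-0.004 -0.005  1.   ] tilt 0.37 z at tcp 0.0767 tool z [0.071 0.014 0.997] rect [array([ 488.5, -236.8]), array([165.4, 244. ]), np.float64(75.7)] std 0.001
top 2125 normal [0.006 0.022 1.   ] tilt 1.34 z at tcp 0.0767 tool z [0.071 0.014 0.997] rect [array([ 501.1, -193. ]), array([ 83.1, 241.3]), np.float64(76.1)] std 0.0014
t 22.37 pos [ 0.4904 -0.2371  0.0698] psi 75.11 tilt 4.13 w 0.874 F [ 0.9 -0.7 -0.4] q [-0.47  0.2   1.98 -0.05  1.02 -1.75]
 shift [ 0.0105 -0.0019 -0.1298] n 3.2570903783229057 ('turn', np.float64(0.002))
```

View pics/crop_z.png

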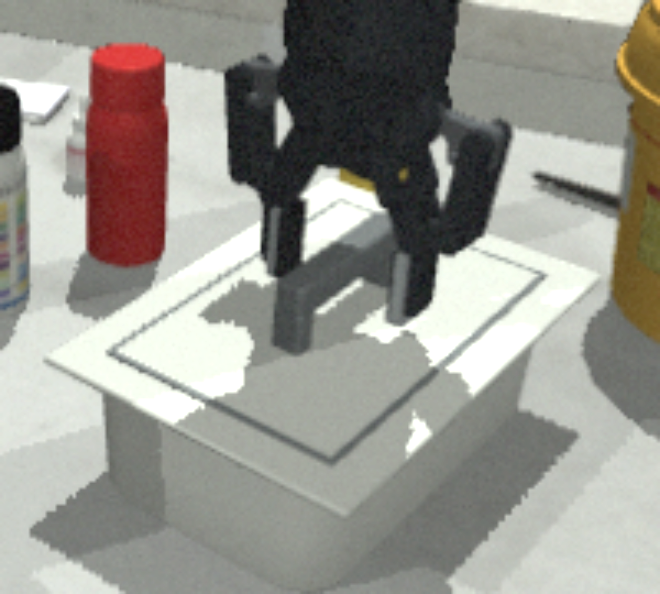

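The lid is down and level, with the plate top at 0.0767. I'll back off straight up.

Call:
servo_tool(moves=[[0,[0,0,0],0],[0,[0,0,0],0],[0,[0,0,-0.006],0],[0,[0,0,-0.012],0],[0,[0,0,-0.02],0],[0,[0,0,-0.025],0],[0,[0,0,-0.025],0],[0,[0,0,-0.02],0]])

```text
time: 23.03
tool_pos: [0.494, -0.2334, 0.1785]
tcp_rot: [-0.398, -3.035, 0.028]
wrist_force: [0.3, -0.5, -0.0]
width: 0.998
```

Call:
servo_tool(moves=[[0,[0,0,-0.012],0],[0,[0,0,-0.006],0],[0,[0,0,0],0],[0,[0,0,0],0],[0,[0,0,0],0],[0,[0,0,0],0],[0,[0,0,0],0],[0,[0,0,0],0]])

```text
time: 23.7
tool_pos: [0.4983, -0.2343, 0.2053]
tcp_rot: [-0.399, -3.045, 0.034]
wrist_force: [-0.1, 0.5, -1.1]
width: 1.002
```

```bash
python3 - <<'E'
from h import *
to(.49,-.235,.2,75)
for n in('scene','top'):
    X=cloud(cap(n,'fin')).reshape(-1,3)
    l=box(X,(.33,.65),(-.38,-.09),(.072,.082)); m=l.mean(0);nv=np.linalg.svd(l-m,full_matrices=False)[2][2]
    print(n,len(l),'plate z',np.median(l[:,2]).round(4),'tilt',np.degrees(np.arccos(abs(nv[2]))).round(2),rect(l))
    h_=box(X,(.4,.58),(-.3,-.17),(.106,.118));print('handle',len(h_),rect(h_),np.median(h_[:,2]))
    b=box(X,(.46,.58),(-.07,.05),(.125,.14));print('cap',cv2.minEnclosingCircle((b[:,:2]*1000).astype(np.float32)),np.median(b[:,2]))
E
```

```text
t 23.7 pos [ 0.4983 -0.2343  0.2053] psi 75.11 tilt 4.22 w 1.002 F [-0.1  0.5 -1.1] q [-0.46  0.08  1.85 -0.05  1.27 -1.75]
 shift [ 0.0074 -0.0027  0.0059] n 0.2467854999256737 ('turn', np.float64(0.002))
scene 8237 plate z 0.0767 tilt 0.38 [array([ 521.9, -248. ]), array([175.9, 320.7]), np.float64(72.3)]
handle 402 [array([ 487.6, -237.2]), array([16.6, 88.9]), np.float64(75.4)] 0.11244721509064379
cap ((525.3731079101562, -15.656676292419434), 23.08010482788086) 0.1322042270001516
top 2898 plate z 0.0755 tilt 0.5 [array([ 497.4, -206.1]), array([108.8, 242. ]), np.float64(75.8)]
handle 192 [array([ 489.7, -233.6]), array([16.6, 83.8]), np.float64(74.7)] 0.11130437100069322
cap ((527.394775390625, -12.173357963562012), 21.970348358154297) 0.13113274492947885
```

View pics/scene_fin.png

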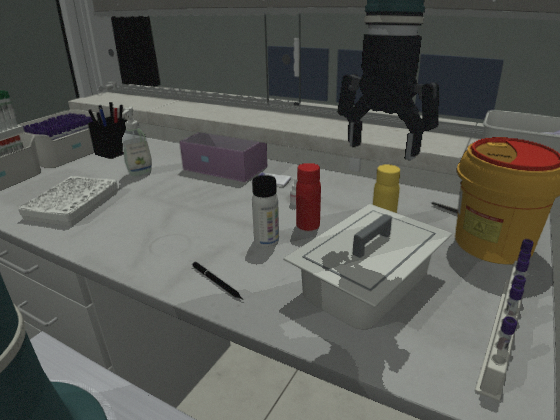

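The lid sits flat on the tub at (370,260) with its handle up, and the bottle stands at (265,210). The gripper is clear and the look-alikes haven't been touched, so I'm handing in.

```bash
python3 - <<'E'
from workcell import bot
print(bot.finish_job())
E
```

```text
the job is handed in; nothing more can be done
None
```

I took the black-capped bottle out of the tub and stood it on the desk. I then put the lid on the tub, handle up, and handed the job in at about 24 s. The carton stayed in the tub.

**Last checks, both cameras:**
- **Lid:** the plate top is at 75.5–76.7 mm (76 mm when seated). It is level within 0.5°, about 2–3 mm off the tub's centre, and its long side is within about 1° of the tub's.
- **Bottle:** it stands upright at about (0.526, -0.014), with its cap top at 131–132 mm and roughly 0.22 m from the tub.
- **Gripper:** it was open and clear of everything. The red and yellow look-alikes weren't touched.
- **Carton:** I last saw it in place just before the lid covered it, so I couldn't check it at the end.

**What disagreed:**
- **Fingertip height:** both cameras saw the fingertips about 38 mm higher than the reported TCP pose and the stated finger length imply. I set the grasp heights from the pictures instead.
- **Tool tilt:** the tool leaned by up to about 5° while carrying the lid. The lid levelled as it touched the rim, and after release the cameras showed it flat.

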